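# Unlock the pastel chest and hold the sprung lock open

### The job

Draw the key along the slot of its stand and out at the open end, then push it all the way into the lock on top of the pastel chest, wiggling it past the sticky pins until its lower collar rests on the lock. Then turn it clockwise a full quarter turn to the stop, and finish still gripping the key and holding it turned against the spring, so that the drawers stay unlocked. Do not start turning before the key is fully in, and leave the other things where they are.

Things in the scene. Friction and masses are not known exactly. Their poses are not given: they have to be found in the camera images.
- key: Loose upright key, 60 g, 84 mm tall; origin at the blade's lower end, z up. Steel blade 14 mm along x, 5 mm along y, z 0 to 36; lower collar 20 mm across, z 36 to 40; round neck 8 mm across, z 40 to 48; upper collar 20 mm across, z 48 to 52; black bow above it. The blade fits the lock either way round (half a turn makes no difference).
- key_bow (a point): Centre of the key's bow: a flat black plastic block, 32 mm along the key's x, 10 mm thick along its y, 32 mm high (z 52 to 84 of the key), to be pinched from above across its 10 mm thickness. Axes as the key's.
- key_collar (a point): Point on the key's axis at the underside of its lower collar, 36 mm above the blade's lower end. Axes as the key's.
- key_stand: Fixed wooden stand, 90 mm along x, 70 mm along y, 58 mm high; origin at the centre of its underside. Its 5 mm aluminium top has an 11 mm wide slot along x on the centre line, closed at x = +25 mm. The key's neck hangs in it, upper collar resting on the top, blade's end 10 mm above the table, starting at x = -10 to +12 mm, turned up to 0.35 rad.
- slot_end (a point): Open end of the slot, at the stand's top, x = -45 mm; axes as the stand's. The lower collar sits 3 mm beneath the top plate, so the key cannot be lifted out: pull it along -x of the stand, level or raised at most 2 mm, until its axis is 15 to 25 mm past this point, then lift.
- lock_face (a point): Centre of the keyway mouth on the brass lock face, 111 mm above the table, in a steel ring on the chest's top. Axes are the chest's: z up, x along the long side of the keyway when the lock is at rest. Keyway 15.6 by 6.6 mm, 42 mm deep, 1.8 mm chamfer. With the key fully in, its lower collar rests on the face.
- pins (a point): Point on the keyway's axis, 20 mm below the face (axes as lock_face). Two sticky pins, 14 and 26 mm below the face, one from +y and one from -y, stand 3.2 mm into the slot. The blade wedges them aside against about 6 N each, and they stay there: a straight push takes roughly 8 to 18 N, less if the key is rocked about 1 mm along y.
- chest: Fixed wooden pastel chest with three drawers, 220 mm along x, 240 mm along y, flat top 108 mm above the table; origin at the centre of its underside. The lock is on its top, 30 mm from the centre towards -x.
- plug (a joint): Turn of the lock's round brass core (31 mm across), rad: 0 at rest, growing clockwise seen from above to a stop at 1.57. A spring turns it back (0.02 N m at rest, 0.11 N m at the stop), so it must be held. The key has 0.1 to 0.15 rad of play in the keyway and must be turned that much farther than the core. It draws the steel bar sideways off the drawers.
- tin: Bystander: flat round aluminium tin, 48 mm across, 20 mm high, on the chest's top near its far side; origin at the centre of its underside.
- eraser: Bystander: dark rubber block 30 by 50 by 18 mm on the chest's top near its far side; origin at the centre of its underside.
- jar: Bystander: glass jar 56 mm across, 60 mm high, on the table beyond the key stand; origin at the centre of its underside.
Things that resemble listed ones, but are neither listed nor needed, are in the scene too. Of the things that look like the key, the larger one is meant. Leave any black look-alike of the key_stand alone.

How it is judged:
By the outcome, as a careful person would: the job done as asked, in the order asked, and still so for the second after the job is handed in, while the arm keeps its last pose, push and grip.
It also fails if it takes over 58 s, if anything falls off the work surface, if the arm or the gripper's body presses on something with over 40 N, if the wrist force passes 120 N, or if a joint passes its speed limit or range.

### The arm

A 6-joint arm with a two-finger parallel gripper is mounted at the origin on the work surface. World frame = base frame: x ahead of the robot, y to its left, z up, the work surface at z = 0. Lengths are in mm, angles in rad, forces in N, time in s.
With the tool pointing down it reaches from about 375 to 925 mm from the base axis. Payload 5.7 kg.
Tool frame: the origin (TCP) lies between the finger pads; the fingertips stand 19 mm ahead of it and the grasp point (between the pads) is the TCP; z points along the fingers, y is the line along which they close (so a half turn about z gives the same grasp; the last joint's range is limited). The gripper opens to 85 mm and grips with 20 to 120 N. Pads are 22 mm wide; open, the fingers measure 114 mm over their backs; the gripper's body (76 mm by 85 mm) begins 54 mm behind the grasp point. The pads swing forward as they close: fully open they stand 13 mm farther back than shut.
Start: joints at [1.158, 0.359, 1.51, -0, 1.272, -0.115], TCP at [176.044, 573.563, 250.267] pointing down, gripper open.
Joint ranges: [-2.97, 2.97], [-1.01, 2.36], [0.21, 2.38], [-0.96, 4.11], [0.2, 2.71], [-2.98, 2.98]. Speed limits (rad/s): [2.39, 2.39, 3.14, 3.14, 3.14, 3.14].

### API

Orientations are given as a 3x3 rotation matrix whose columns are the frame's x, y, z axes.
In Python, from rig import ctrl gives the robot as it stands.
- The arm moves only by the shell command python3 -m inch 'ROWS' [FORCE]. ROWS is JSON, one flat list of numbers, 7 for each row, row after row: the shift along the tool's x, y, z in units of 50 mm (1.0 is 50 mm), then the turn, a rotation vector about the tool's x, y, z in units of 8 degrees (1.0 is 8 degrees), then the finger opening in mm, from 0 to 85.4. A call has 1 to 5 rows; each row shifts and turns the commanded pose from where the row before left it, along the tool's axes as they then stand; what a row does not reach is not made up. A row lasts 1/8 s, in which the tool goes at most 62.5 mm and 10.7 degrees, less where a joint would pass 70% of its speed; a pose out of reach is approached as far as the arm can. A call is refused whole if a number of a shift passes 1 or a number of a turn 1, either way. A call with a gripper value outside its range is refused whole. The fingers move at their own pace and stop on an object; FORCE is the grip in N (left out, the last holds). Time passes only in rows, so rows that do not move let the fingers close. It gives the time, the measured TCP pose, the force, the opening and the grip force at its end, in the units of the state.
- ctrl.state(): the state, without advancing time (a new reading comes with each control period).
- ctrl.camera(name): name is "side" or "top" or "wrist"; returns the picture (480x640x3 uint8, red, green, blue); there is no depth.
- ctrl.camera_params(name): a dict with "K" (3x3 intrinsics, pixels), "cam_to_world" (4x4, takes a point from camera to world coordinates). Camera axes: x right, y down, z forward; pixel columns grow to the right and rows downward; lengths in mm; the calibration is good to about 2 mm. A picture is of the moment at which its call begins: read the wrist's pose just before it. camera_params takes no time and is no camera call; for the wrist camera it gives the pose at the moment of the call.
- ctrl.finish_job(): hands the job in; it is judged then, once.
The state is a dict: "time": time; "qpos": joint angles; "dq": joint speeds; "joint_efforts": joint torques, N m; "tool_pos": TCP position; "tool_rot": TCP orientation; "wrist_force": force on the tool from outside, world axes, zero at the start; "torque": the same for the moment, N m; "width": finger opening in mm; "gripper_force": force on a finger pad.
Only numpy, scipy, OpenCV 4.12 (cv2) and the standard library are available. Lean on these libraries where they do the work, as an engineer would, in place of code of your own. Each camera call takes 0.05 s, during which the arm holds its last target. There are 200 camera calls.

## Working session

There is one attempt and no reset: what is moved stays moved. The work goes in short steps, Python scripts to look and compute and a shell command to move; the robot and the scene stay as the last step left them, time stands still between calls to the robot, and variables do not carry over. Pictures are saved under pics/ and viewed, at most 10 in all, crops included, and the job is handed in when it is done.

```bash
ls; mkdir -p pics; cat > h.py <<'E'
import numpy as np, cv2
from rig import ctrl
def snap(n,f):
    P=ctrl.camera_params(n); im=ctrl.camera(n)[:,:,::-1].copy(); cv2.imwrite('pics/'+f,im); return im,P
def ray(P,u,v):
    M=np.array(P['cam_to_world']); d=M[:3,:3]@np.linalg.inv(np.array(P['K']))@[u,v,1.]; return M[:3,3],d
def onz(P,u,v,z):
    o,d=ray(P,u,v); return o+d*(z-o[2])/d[2]
def tri(a,b):
    A=np.zeros((3,3));B=np.zeros(3)
    for o,d in (a,b):
        d=d/np.linalg.norm(d); Q=np.eye(3)-np.outer(d,d); A+=Q;B+=Q@o
    return np.linalg.solve(A,B)
def proj(P,X):
    M=np.linalg.inv(np.array(P['cam_to_world'])); c=M[:3,:3]@np.array(X,float)+M[:3,3]; p=np.array(P['K'])@c; return p[:2]/p[2]
E
python3 - <<'E'
from h import *
for n in('top','side'):
    im,P=snap(n,n+'0.png'); print(n,np.round(P['K'],1).tolist(),np.round(P['cam_to_world'],3).tolist())
print(np.round(ctrl.state()['tool_rot'],3).tolist(), ctrl.state()['time'])
E
```

```text
pics
top [[551.2, 0.0, 316.6], [0.0, 551.2, 236.1], [0.0, 0.0, 1.0]] [[-0.014, -0.994, 0.11, 497.613], [-1.0, 0.014, -0.003, 16.416], [0.001, -0.11, -0.994, 1158.412], [0.0, 0.0, 0.0, 1.0]]
side [[498.9, 0.0, 327.6], [0.0, 498.9, 240.3], [0.0, 0.0, 1.0]] [[-1.0, 0.006, 0.001, 604.854], [0.004, 0.726, -0.688, 504.742], [-0.005, -0.687, -0.726, 646.737], [0.0, 0.0, 0.0, 1.0]]
[[-0.956, 0.293, -0.001], [0.293, 0.956, -0.002], [0.0, -0.002, -1.0]] 0.1
```

View pics/top0.png

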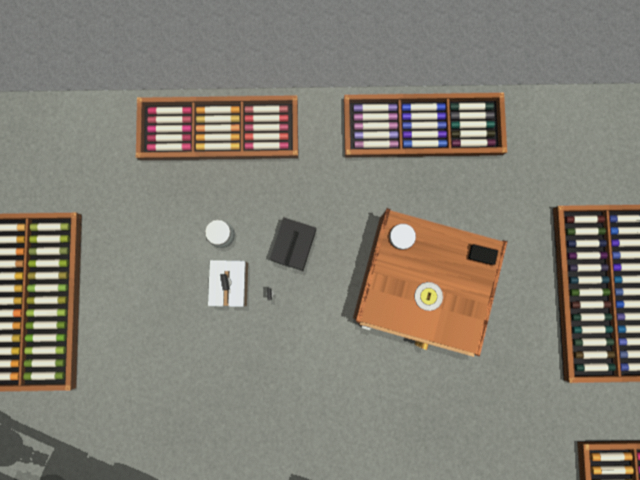

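View pics/side0.png

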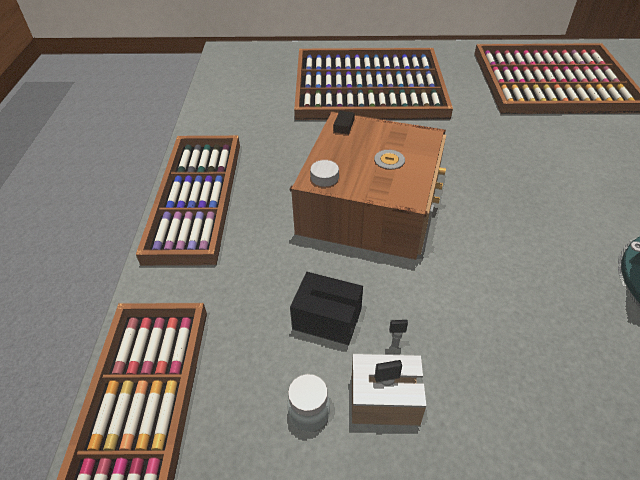

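The top view shows the white/aluminium stand with the key at (226,283), its slot opening toward the bottom (the robot). The small key look-alike is at (267,293) and the black stand look-alike at (292,243). The lock is at (429,296). The larger key, the one in the pale stand, is the one meant. Next I'll confirm it in a crop and measure.

```bash
cat > m.py <<'E'
from h import *
im=cv2.imread('pics/top0.png');P=ctrl.camera_params('top');S=cv2.imread('pics/side0.png');PS=ctrl.camera_params('side')
a=cv2.resize(im[250:320,195:285],(400,311),interpolation=cv2.INTER_CUBIC)
b=cv2.resize(im[270:325,395:465],(396,311),interpolation=cv2.INTER_CUBIC)
c=cv2.resize(S[310:430,340:440],(260,285)[:2],interpolation=cv2.INTER_CUBIC);d=cv2.resize(S[140:180,365:415],(356,285),interpolation=cv2.INTER_CUBIC)
o=np.zeros((600,800,3),np.uint8);o[:311,:400]=a;o[:311,400:796]=b;o[312:597,:260]=c;o[312:597,300:656]=d
cv2.imwrite('pics/crop1.png',o)
# stand top
hsv=cv2.cvtColor(im,cv2.COLOR_BGR2HSV)
def blob(m,r):
    x0,y0,x1,y1=r;k=np.zeros_like(m);k[y0:y1,x0:x1]=m[y0:y1,x0:x1]
    cs,_=cv2.findContours(k,cv2.RETR_EXTERNAL,cv2.CHAIN_APPROX_NONE);return max(cs,key=cv2.contourArea)
w=((hsv[:,:,2]>180)&(hsv[:,:,1]<60)).astype(np.uint8)*255
cs=blob(w,(200,255,255,315)); pts=np.array([onz(P,*p[0],58)[:2] for p in cs],np.float32)
print('stand',cv2.minAreaRect(pts))
cs=blob((hsv[:,:,2]<60).astype(np.uint8)*255,(215,265,238,300)); pts=np.array([onz(P,*p[0],94)[:2] for p in cs],np.float32)
print('bow@94',cv2.minAreaRect(pts))
y=((hsv[:,:,0]>18)&(hsv[:,:,0]<35)&(hsv[:,:,1]>90)&(hsv[:,:,2]>120)).astype(np.uint8)*255
cs=blob(y,(410,280,450,312)); pts=np.array([onz(P,*p[0],111)[:2] for p in cs],np.float32)
print('core',cv2.minEnclosingCircle(pts), cv2.fitEllipse(pts))
cs=blob(((hsv[:,:,2]<90)).astype(np.uint8)*255,(421,287,438,305)); pts=np.array([onz(P,*p[0],111)[:2] for p in cs],np.float32)
print('keyway',cv2.minAreaRect(pts))
h2=((hsv[:,:,0]>5)&(hsv[:,:,0]<17)&(hsv[:,:,1]>90)).astype(np.uint8)*255
h2=cv2.morphologyEx(h2,cv2.MORPH_CLOSE,np.ones((25,25)))
cs=blob(h2,(340,190,520,370)); print('chest px',cv2.boxPoints(cv2.minAreaRect(cs)).tolist(), [onz(P,*p,108)[:2].round().tolist() for p in cv2.boxPoints(cv2.minAreaRect(cs))])
E
python3 m.py
```

```text
stand ((528.0308837890625, 194.94961547851562), (69.58411407470703, 90.98149871826172), 88.10791778564453)
bow@94 ((529.0870971679688, 188.4007110595703), (27.58289337158203, 3.350651979446411), 12.307488441467285)
core ((496.508056640625, -195.9268798828125), 15.119415283203125) ((496.6012268066406, -196.08738708496094), (28.827856063842773, 28.922344207763672), 68.75264739990234)
keyway ((500.1659851074219, -197.4072723388672), (5.751848675572546e-06, 3.7611148357391357), 87.90726470947266)
chest px [[351.03076171875, 323.5538330078125], [382.73846435546875, 207.29229736328125], [510.16925048828125, 242.046142578125], [478.4615478515625, 358.30767822265625]] [[447.0, -49.0], [668.0, -115.0], [597.0, -357.0], [379.0, -286.0]]
```

View pics/crop1.png

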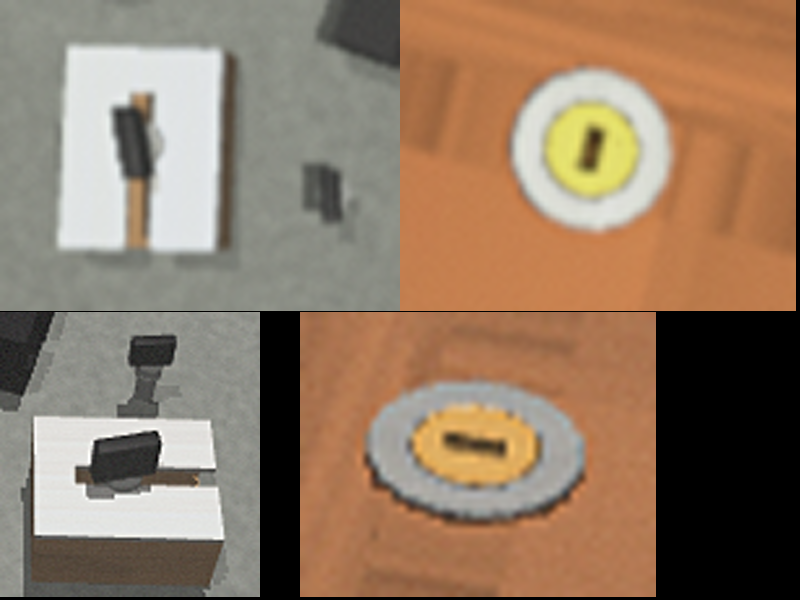

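The crop confirms it: the large black bow stands in the slot of the pale stand, with the open end toward the robot. The small key and the black stand are separate. The keyway runs at about -16° in world. Now I'll move above the key for a wrist view.

```bash
python3 -m inch '[-1,-0.59,0.1,0,0,0,40,-1,-0.59,0.1,0,0,0,40,-1,-0.59,0.1,0,0,0,40,-1,-0.59,0.1,0,0,0,40,-1,-0.59,0.1,0,0,0,40]'
python3 -m inch '[-1,-0.59,0.1,0,0,0,40,-1,-0.59,0.1,0,0,0,40,-1,-0.59,0.1,0,0,0,40,-1,-0.59,0.1,0,0,0,40]' | tail -1
python3 -m inch '[0,0,0,0,0,-0.9,40,0,0,0,0,0,-0.9,40,0,0,0,0,0,-0.9,40,0,0,0,0,0,-0.9,40,0,0,0,0,0,0,40]'
python3 - <<'E'
from h import *
s=ctrl.state();print(s['tool_pos'],np.round(s['tool_rot'],3).tolist())
im,P=snap('wrist','w1.png');print(np.round(P['cam_to_world'],3).tolist(),proj(P,[529,188,94]))
E
```

```text
time: 0.72
tool_pos: [372.6, 357.6, 224.9]
tool_rot: [[-0.956, 0.293, -0.0], [0.293, 0.956, -0.0], [0.0, -0.0, -1.0]]
wrist_force: [-0.2, 0.4, 0.7]
width: 39.8
gripper_force: 0.0
gripper_force: 0.0
time: 1.85
tool_pos: [528.1, 187.6, 205.0]
tool_rot: [[-0.979, -0.202, -0.001], [-0.202, 0.979, -0.0], [0.001, -0.0, -1.0]]
wrist_force: [-0.5, 0.4, 1.0]
width: 39.8
gripper_force: 0.0
[528.0690224 187.6138138 204.9549765] [[-0.979, -0.202, -0.001], [-0.202, 0.979, -0.0], [0.001, -0.0, -1.0]]
[[-0.203, 0.938, 0.28, 457.449], [0.979, 0.195, 0.057, 173.148], [-0.001, 0.286, -0.958, 326.669], [0.0, 0.0, 0.0, 1.0]] [323.30547942 243.46411312]
```

View pics/w1.png

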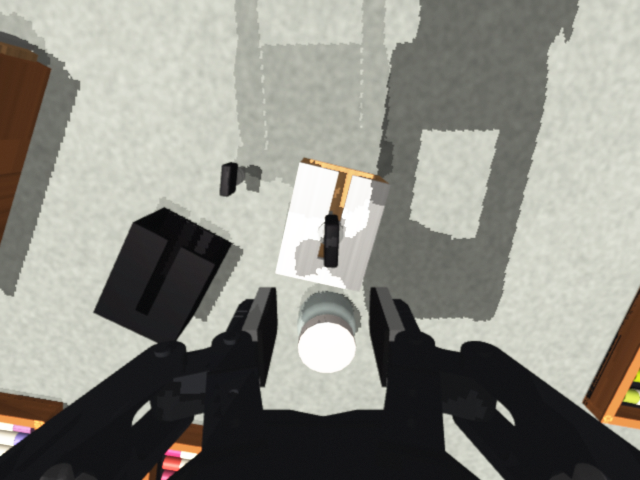

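The wrist view shows the bow at about (331,240), nearly vertical in the picture and so aligned with the tool. I'll fit it and the slot now.

```bash
cat > m2.py <<'E'
from h import *
im=cv2.imread('pics/w1.png');P=ctrl.camera_params('wrist')
g=im.max(2);k=np.zeros_like(g);k[200:280,310:352]=((g[200:280,310:352]<55)*255)
cs,_=cv2.findContours(k,0,1);c=max(cs,key=cv2.contourArea);x,y,w,h=cv2.boundingRect(c);print(x,y,w,h)
for v in range(y,y+h,4):
    xs=np.where(k[v])[0]; print(v,xs.min(),xs.max(),end=' | ')
print()
for off in(0,):
  for th in (8,12,16):
    t=np.radians(th)
    for X in((0,0),):
      cx,cy=528,187
      for sx in(-16,16):
        for z in(62,94):
          for sy in(-5,5):
            p=[cx+sx*np.cos(t)-sy*np.sin(t),cy+sx*np.sin(t)+sy*np.cos(t),z]
            print(th,sx,sy,z,proj(P,p).round(1).tolist(),end=';')
    print()
# line of bow top centre at z=94
for v in (y+14,y+h-6):
    xs=np.where(k[v])[0];print(v,onz(P,(xs.min()+xs.max())/2,v,94).round(1))
b=im[:,:,0].astype(int);hsv=cv2.cvtColor(im,cv2.COLOR_BGR2HSV)
br=(hsv[:,:,0]>5)&(hsv[:,:,0]<22)&(hsv[:,:,1]>100)
for v in range(180,212,6):
    xs=np.where(br[v,320:365])[0]+320
    if len(xs):print('slot',v,xs.min(),xs.max(),onz(P,xs.min(),v,58)[:2].round(1),onz(P,xs.max(),v,58)[:2].round(1))
E
python3 m2.py
```

```text
324 214 15 53
214 329 331 | 218 326 337 | 222 325 338 | 226 325 338 | 230 325 338 | 234 325 338 | 238 324 337 | 242 324 337 | 246 324 337 | 250 324 337 | 254 324 337 | 258 324 337 | 262 325 336 | 266 327 335 | 
8 -16 -5 62 [316.9, 208.3];8 -16 5 62 [330.3, 209.1];8 -16 -5 94 [316.1, 218.2];8 -16 5 94 [331.2, 219.1];8 16 -5 62 [314.5, 248.8];8 16 5 62 [327.4, 249.6];8 16 -5 94 [313.4, 263.4];8 16 5 94 [327.9, 264.3];
12 -16 -5 62 [315.4, 208.7];12 -16 5 62 [328.8, 208.6];12 -16 -5 94 [314.4, 218.7];12 -16 5 94 [329.5, 218.6];12 16 -5 62 [315.9, 249.3];12 16 5 62 [328.9, 249.2];12 16 -5 94 [315.0, 263.9];12 16 5 94 [329.5, 263.8];
16 -16 -5 62 [314.0, 209.2];16 -16 5 62 [327.3, 208.2];16 -16 -5 94 [312.8, 219.2];16 -16 5 94 [327.8, 218.1];16 16 -5 62 [317.4, 249.6];16 16 5 62 [330.3, 248.7];16 16 -5 94 [316.7, 264.3];16 16 5 94 [331.1, 263.3];
228 [517.4 191.2  94. ]
261 [540.4 195.8  94. ]
slot 180 338 350 [489.6 191. ] [487.8 199.7]
slot 186 336 348 [494.2 190.5] [492.4 199.3]
slot 192 335 346 [498.8 190.7] [497.1 198.8]
slot 198 333 345 [503.5 190.2] [501.7 199.1]
slot 204 332 343 [508.2 190.4] [506.5 198.6]
slot 210 331 341 [512.8 190.7] [511.3 198.1]
```

```bash
python3 -m inch '[-0.04,0.11,0.6,0,0,0,40,0,0,0.6,0,0,0,40,0,0,0.6,0,0,0,40,0,0,0.6,0,0,0,40,0,0,0,0,0,0,40]'
python3 -m inch '[0,0,0,0,0,0,8,0,0,0,0,0,0,8,0,0,0,0,0,0,8,0,0,0,0,0,0,8]' 30
python3 - <<'E'
from h import *
im,P=snap('wrist','w2.png'); s=ctrl.state();print(s['torque'])
cv2.imwrite('pics/w2c.png',cv2.resize(im[120:420,180:480],(600,600)))
E
```

```text
time: 2.52
tool_pos: [527.2, 193.1, 83.3]
tool_rot: [[-0.979, -0.202, -0.005], [-0.202, 0.979, -0.001], [0.005, -0.0, -1.0]]
wrist_force: [0.0, -0.5, 0.2]
width: 39.9
gripper_force: 0.0
time: 3.02
tool_pos: [530.2, 193.8, 86.6]
tool_rot: [[-0.979, -0.203, 0.003], [-0.203, 0.979, 0.001], [-0.003, 0.0, -1.0]]
wrist_force: [-0.4, 0.2, 6.6]
width: 9.6
gripper_force: 31.8
[-0.04343745 -0.02286746 -0.01510434]
```

View pics/w2c.png

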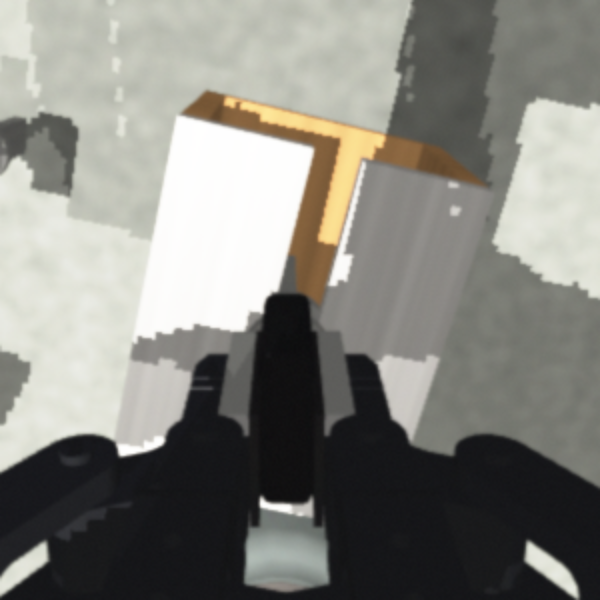

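The bow is held squarely (width 9.6 mm). The fingertips press lightly on the collar (about 6.6 N upward), so I'll ease up about 1 mm and draw the key out along the slot.

```bash
python3 -m inch '[0,0,-0.02,0,0,0,8,0,0,0,0,0,0,8,0.3,0.073,0,0,0,0,8]' 60
python3 -m inch '[0.3,0.073,0,0,0,0,8,0.3,0.073,0,0,0,0,8,0.3,0.073,0,0,0,0,8,0.08,0.02,0,0,0,0,8,0,0,0,0,0,0,8]'
python3 - <<'E'
from h import *
im,P=snap('side','s2.png'); s=ctrl.state();print(s['torque'],s['tool_pos'])
cv2.imwrite('pics/s2c.png',cv2.resize(im[270:450,320:500],(600,600)))
E
```

```text
time: 3.45
tool_pos: [515.3, 194.2, 86.7]
tool_rot: [[-0.979, -0.203, 0.003], [-0.203, 0.979, 0.0], [-0.003, -0.0, -1.0]]
wrist_force: [2.8, -0.7, 3.2]
width: 9.4
gripper_force: 51.5
time: 4.08
tool_pos: [462.1, 195.6, 85.9]
tool_rot: [[-0.979, -0.204, -0.002], [-0.204, 0.979, -0.001], [0.002, -0.0, -1.0]]
wrist_force: [0.8, 0.3, -0.2]
width: 8.7
gripper_force: 50.8
[ 0.03697842  0.05149671 -0.01958054] [462.96037348 195.71900226  86.01333528]
```

View pics/s2c.png

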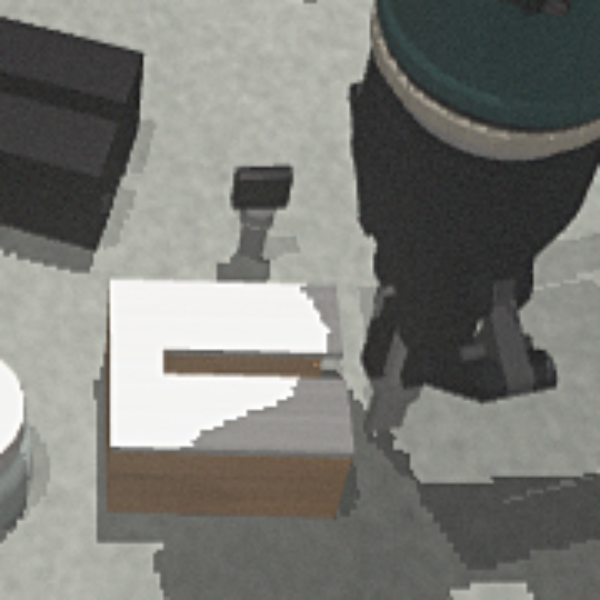

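The stand's slot is empty and the key seems to have gone with the gripper, but it is mostly hidden. I'll check with the wrist camera.

```bash
python3 - <<'E'
from h import *
P=ctrl.camera_params('side')
for z in(47,58,62):print(onz(P,419,379,z).round(1))
print(proj(P,[463,195.7,60]))
im,P=snap('wrist','w3.png')
print(proj(P,[463,195.7,62]),proj(P,[463,195.7,10]))
cv2.imwrite('pics/w3c.png',cv2.resize(im[120:420,180:480],(600,600)))
E
```

```text
[487. 188.  47.]
[489.2 193.8  58. ]
[489.9 195.9  62. ]
[439.83714832 379.46466265]
[322.80498886 299.84602278] [322.93968035 259.74971138]
```

View pics/w3c.png

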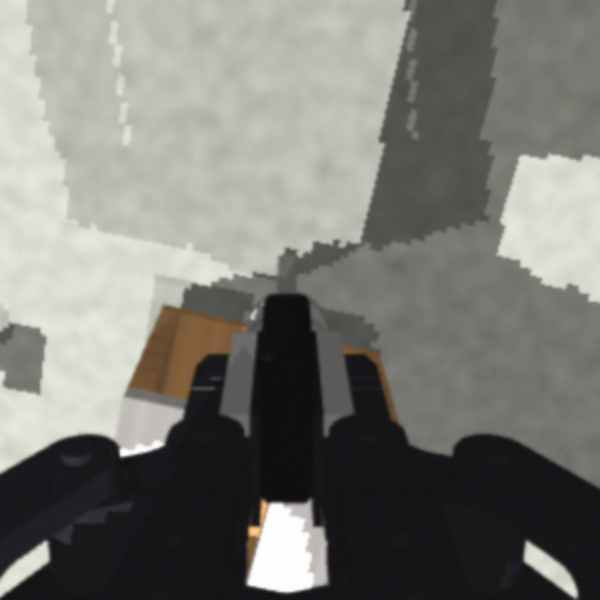

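The key is still held the same way in the fingers, clear of the stand. I'll lift, turn to the keyway angle and carry it over the lock.

```bash
python3 -m inch '[0,0,-0.65,0,0,0,8,0,0,-0.65,0,0,0,8,0,0,-0.65,0,0,0,8,0,0,-0.65,0,0,0,8,0,0,0,0,0,0,8]' |sed -n 2p
python3 -m inch '[0,0,0,0,0,0.9,8,0,0,0,0,0,0.9,8,0,0,0,0,0,0.9,8,0,0,0,0,0,0.9,8,0,0,0,0,0,0,8]' |sed -n 2,3p
python3 -m inch '[-0.37,-0.91,0,0,0,0,8,-0.37,-0.91,0,0,0,0,8,-0.37,-0.91,0,0,0,0,8,-0.37,-0.91,0,0,0,0,8]' |sed -n 2p
python3 -m inch '[-0.37,-0.91,0,0,0,0,8,-0.37,-0.91,0,0,0,0,8,-0.37,-0.91,0,0,0,0,8,-0.3,-0.8,0,0,0,0,8,0,0,0,0,0,0,8]'
python3 -m inch '[0,0,0,0,0,0,8,0,0,0,0,0,0,8]' |sed -n 2p
python3 - <<'E'
from h import *
s=ctrl.state();print(s['tool_pos'],np.round(s['tool_rot'],3).tolist())
im,P=snap('wrist','w4.png'); im2,P2=snap('side','s4.png')
o=np.zeros((600,800,3),np.uint8);o[:,:400]=cv2.resize(im[150:390,240:400],(400,600));o[:,400:]=cv2.resize(im2[20:200,320:440],(400,600))
cv2.imwrite('pics/c4.png',o)
E
```

```text
tool_pos: [465.7, 196.2, 218.7]
tool_pos: [462.9, 195.5, 215.1]
tool_rot: [[-0.956, 0.293, -0.002], [0.293, 0.956, -0.001], [0.002, -0.001, -1.0]]
tool_pos: [480.5, -1.5, 215.7]
time: 6.55
tool_pos: [496.6, -192.4, 215.7]
tool_rot: [[-0.956, 0.294, 0.0], [0.294, 0.956, -0.001], [-0.0, -0.001, -1.0]]
wrist_force: [-0.1, 0.9, -0.3]
width: 9.3
gripper_force: 51.0
tool_pos: [495.9, -188.1, 216.0]
[ 495.87805516 -188.05920875  215.97062091] [[-0.957, 0.292, -0.001], [0.292, 0.957, 0.001], [0.001, 0.0, -1.0]]
```

View pics/c4.png

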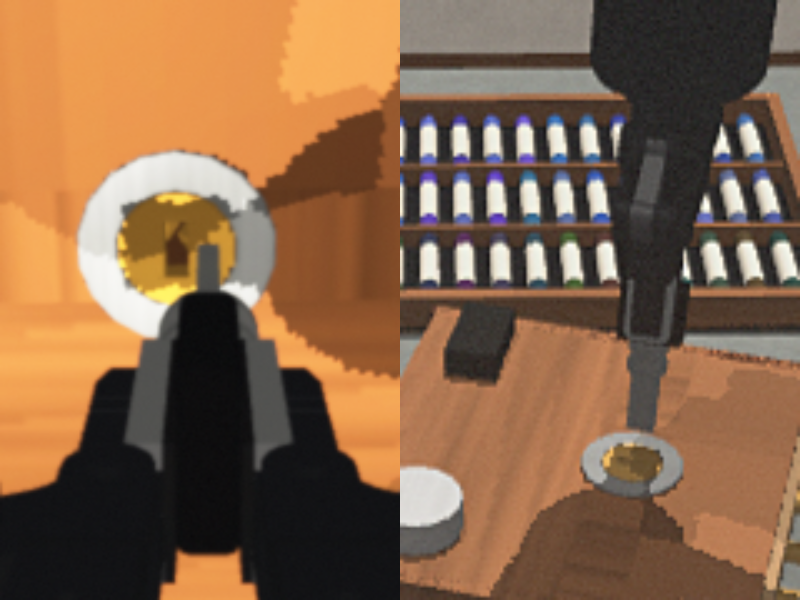

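The wrist view shows the keyway at about full pixel (311,249), upright in the picture. The blade tip's near edge is at about (323,248), to its right. The side view shows the blade tip at about (393,149), above the lock. Now I'll compute the offsets.

```bash
cat > m4.py <<'E'
from h import *
im=cv2.imread('pics/w4.png');P=ctrl.camera_params('wrist');PS=ctrl.camera_params('side');s=ctrl.state();T=s['tool_pos'];R=np.array(s['tool_rot'])
for v in range(234,266,2):
    r=im[v,300:334].astype(int).max(1); print(v,' '.join(map(str,r)))
K=onz(P,311.2,249.5,111);print('keyway',K, 'in tool',R.T@(K-T))
for v in(239,260):print(onz(P,311.2,v,111).round(1),end=' ')
print('tcp axis proj',proj(P,T-[0,0,76]),proj(P,T+R@[7,0,76]),proj(P,T+R@[16,0,24]),proj(P,T+R@[-16,0,-8]))
for dx in(-2,0,2):print('side tip',dx,proj(PS,T+R@[dx,0,76]).round(1))
print('side keyway proj',proj(PS,K))
E
python3 m4.py
```

```text
234 131 130 131 133 132 131 131 130 131 131 130 130 131 130 131 132 131 132 132 131 131 131 131 131 132 131 126 112 99 91 88 98 158 180
236 132 132 131 131 131 132 135 133 133 134 133 134 133 133 133 133 132 132 132 132 131 131 132 132 131 132 132 131 126 109 97 91 89 91
238 131 132 132 132 132 131 143 144 142 141 140 131 121 122 127 131 132 130 131 132 132 132 131 132 131 131 134 152 164 164 169 145 128 137
240 133 131 131 132 130 126 165 168 154 152 141 108 90 106 118 128 132 131 132 131 131 132 133 132 131 131 132 146 188 209 207 170 129 131
242 132 132 131 133 131 125 161 164 148 125 94 98 113 117 121 126 131 131 130 132 132 131 135 154 166 167 168 193 205 209 206 180 149 142
244 132 132 131 132 130 124 147 146 111 83 78 111 135 133 130 127 131 131 131 132 131 131 138 183 207 209 209 208 210 209 208 207 201 174
246 132 131 131 131 130 118 105 88 74 70 71 77 109 130 137 135 131 131 135 151 158 143 136 167 196 204 203 204 207 208 208 209 206 172
248 131 131 132 133 129 116 90 72 72 71 71 71 73 83 105 123 130 135 151 130 95 86 82 82 88 92 102 153 196 208 208 208 204 171
250 132 132 
[... 709 characters left out ...]
6 77 77 78 78 79 109 173 191 183 156 135 140
262 201 201 201 201 201 201 199 200 200 205 207 204 201 200 200 202 203 200 155 97 79 78 76 78 77 77 79 107 168 147 124 139 148 153
264 200 201 206 208 209 214 236 243 246 253 254 245 216 210 209 212 233 239 187 99 77 76 77 76 75 76 75 94 175 206 233 242 242 241
keyway [ 497.31468002 -196.30606242  111.        ] in tool [ -3.56554766  -7.4216191  105.21748897]
[ 490.4 -194.1  111. ] [ 504.4 -198.5  111. ] tcp axis proj [322.22812681 259.67482944] [322.25091659 248.21304153] [321.88636446 266.19206261] [321.50635995 377.57003154]
side tip -2 [390.7 148.1]
side tip 0 [391.9 148.3]
side tip 2 [393.  148.5]
side keyway proj [389.26074977 159.28151628]
```

```bash
python3 -m inch '[-0.092,-0.168,0.2,0,0,0,8,0,0,0.16,0,0,0,8,0,0,0,0,0,0,8,0,0,0,0,0,0,8]' 80
cat > m5.py <<'E'
import sys
from h import *
f=sys.argv[1]
s=ctrl.state();im,P=snap('wrist','w'+f+'.png'); im2,PS=snap('side','s'+f+'.png')
T=s['tool_pos'];R=np.array(s['tool_rot']);print(T.round(2),s['wrist_force'].round(1))
tip=T+R@[0.8,0.4,76]
print('tip proj wrist',proj(P,tip),'near edge',proj(P,tip+R@[7,0,0]),'side',proj(PS,tip))
K=np.array([497.4,-196.9,111]);print('K tool',(R.T@(K-T)).round(2),'side',proj(PS,K))
o=np.zeros((600,800,3),np.uint8);o[:,:400]=cv2.resize(im[200:290,290:350],(400,600),interpolation=cv2.INTER_CUBIC);o[:,400:]=cv2.resize(im2[110:185,365:415],(400,600),interpolation=cv2.INTER_CUBIC)
cv2.imwrite('pics/c'+f+'.png',o)
E
python3 m5.py 5
```

```text
time: 7.4
tool_pos: [498.1, -198.7, 198.1]
tool_rot: [[-0.956, 0.293, -0.0], [0.293, 0.956, 0.0], [0.0, 0.0, -1.0]]
wrist_force: [0.7, 0.8, -0.7]
width: 9.2
gripper_force: 51.1
[ 498.12 -198.68  198.14] [ 0.7  0.8 -0.7]
tip proj wrist [322.93019511 258.38605224] near edge [322.94470239 246.96209501] side [389.64592563 153.4809066 ]
K tool [ 1.17  1.49 87.14] side [389.18176771 159.07284316]
```

View pics/c5.png

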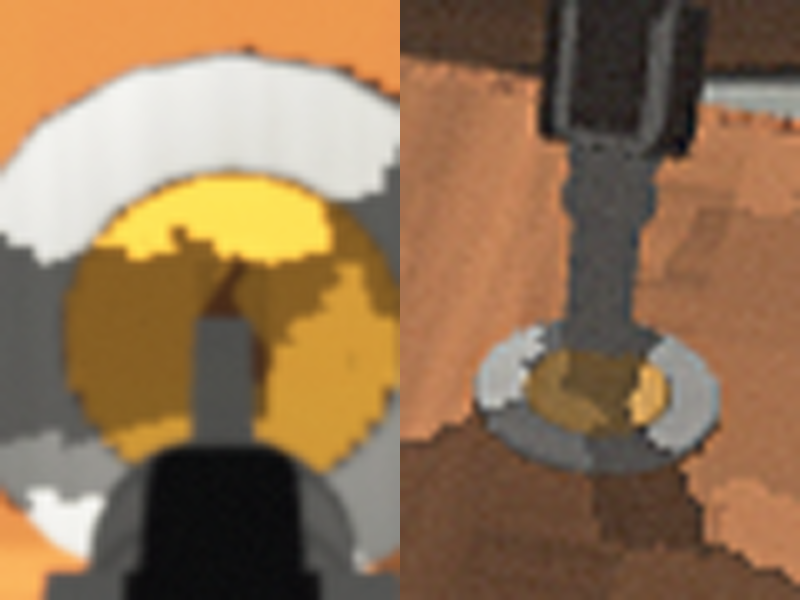

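The wrist crop shows the core centred near crop column 230 and the blade at column 222, so the blade is about 1 mm off. The keyway's near end is at about row 258. I'll compute the remaining shift.

```bash
python3 - <<'E'
from h import *
im=cv2.imread('pics/w5.png');P=ctrl.camera_params('wrist');s=ctrl.state();T=s['tool_pos'];R=np.array(s['tool_rot'])
t=lambda u,v,z:(R.T@(onz(P,u,v,z)-T)).round(2)
print('core top edge',t(324.5,225.6,111),'keyway top',t(325,238.7,111),'col0',proj(P,T+R@[0,0,87]),proj(P,T+R@[0,0,76]))
print('core L/R',t(299.8,250,111),t(349.2,250,111))
print('blade',t(318.8,248,122),t(327.8,248,122),t(323.3,247.2,122))
# ring outer: fit on low-sat pixels edge vs orange chest
hsv=cv2.cvtColor(im,cv2.COLOR_BGR2HSV)
m=((hsv[:,:,0]<20)&(hsv[:,:,1]>110)&(hsv[:,:,2]>120)).astype(np.uint8)
pts=[]
for a in np.radians(np.arange(-160,-15,3)):
    for r in range(60,25,-1):
        u,v=324.7+r*np.cos(a),252+r*np.sin(a)
        if not m[int(round(v)),int(round(u))]: pts.append(onz(P,u,v,111)[:2]);break
pts=np.array(pts);A=np.c_[2*pts,np.ones(len(pts))];x=np.linalg.lstsq(A,(pts**2).sum(1),rcond=None)[0]
print('ring',x[:2],np.sqrt(x[2]+x[:2]@x[:2]),(R.T@(np.r_[x[:2],111]-T)))
E
```

```text
core top edge [17.55  1.31 87.49] keyway top [ 9.35  1.63 87.49] col0 [322.29982727 253.53606301] [322.24323827 259.72042185]
core L/R [  2.09 -13.78  87.5 ] [ 2.15 16.46 87.49]
blade [ 7.03 -2.   76.49] [ 7.04  3.21 76.49] [ 7.52  0.61 76.49]
ring [ 506.80085115 -194.27808461] 35.69674696413334 [-6.72127557  6.80649559 87.49593403]
```

```bash
python3 -m inch '[0.018,0.018,0,0,0,0,8,0,0,0.12,0,0,0,8,0,0,0,0,0,0,8]' |sed -n 2,4p
python3 -m inch '[0,0,0.1,0,0,0,8,0,0,0.1,0,0,0,8,0,0,0,0,0,0,8]' |sed -n 2,6p
python3 -c "
from h import *
s=ctrl.state();print(s['tool_pos'],s['wrist_force'],s['torque'])"
```

```text
tool_pos: [497.2, -197.4, 191.8]
tool_rot: [[-0.956, 0.293, -0.001], [0.293, 0.956, 0.0], [0.001, 0.0, -1.0]]
wrist_force: [-0.1, 0.3, -1.3]
tool_pos: [497.3, -197.5, 181.7]
tool_rot: [[-0.956, 0.293, -0.001], [0.293, 0.956, 0.0], [0.001, 0.0, -1.0]]
wrist_force: [-0.4, 0.9, -0.7]
width: 8.9
gripper_force: 51.1
[ 497.25998166 -197.452448    181.72174444] [-0.37935328  0.94983964 -0.6846353 ] [ 0.01403402 -0.00413344 -0.02685484]
```

The tip is about 6 mm below the face with no contact force, so it has entered. Next I push on, rocking about 1 mm along y.

```bash
python3 -m inch '[0,0.01,0.06,0,0,0,8,0,-0.02,0.06,0,0,0,8,0,0.02,0.06,0,0,0,8,0,-0.02,0.06,0,0,0,8,0,0.01,0,0,0,0,8]' 100|sed -n '2p;4,6p'
python3 -m inch '[0,0.016,0.05,0,0,0,8,0,-0.032,0.05,0,0,0,8,0,0.032,0.05,0,0,0,8,0,-0.016,0,0,0,0,8]'|sed -n '2p;4,6p'
```

```text
tool_pos: [497.6, -198.0, 170.5]
wrist_force: [-0.4, -2.5, 1.5]
width: 8.9
gripper_force: 51.2
tool_pos: [497.8, -197.4, 163.4]
wrist_force: [-1.5, 1.3, 6.1]
width: 9.2
gripper_force: 52.1
```

```bash
python3 -m inch '[0,0.016,0.05,0,0,0,8,0,-0.032,0.05,0,0,0,8,0,0.032,0.05,0,0,0,8,0,-0.016,0,0,0,0,8]'|sed -n '2p;4,6p'
python3 -m inch '[0,0.016,0.05,0,0,0,8,0,-0.032,0.05,0,0,0,8,0,0.032,0.02,0,0,0,8,0,-0.016,0,0,0,0,8]'|sed -n '2p;4,6p'
```

```text
tool_pos: [497.7, -197.3, 154.8]
wrist_force: [1.7, 2.5, 0.1]
width: 9.2
gripper_force: 51.1
tool_pos: [498.0, -197.4, 151.5]
wrist_force: [-4.6, 6.5, 24.2]
width: 8.9
gripper_force: 54.7
```

Firm stop at TCP z 151.5 with 24 N, where I expected the collar to land (151.3). I'll wiggle once more and look.

```bash
python3 -m inch '[0,0.02,0,0,0,0,8,0,-0.04,0,0,0,0,8,0,0.02,0,0,0,0,8,0,0,-0.01,0,0,0,8,0,0,0,0,0,0,8]'|sed -n '2p;4,6p'
python3 - <<'E'
from h import *
im,P=snap('wrist','w6.png'); im2,PS=snap('side','s6.png')
o=np.zeros((600,800,3),np.uint8);o[:,:400]=cv2.resize(im[200:320,280:360],(400,600),interpolation=cv2.INTER_CUBIC);o[:,400:]=cv2.resize(im2[110:185,365:415],(400,600),interpolation=cv2.INTER_CUBIC)
cv2.imwrite('pics/c6.png',o)
E
```

```text
tool_pos: [498.0, -197.3, 151.5]
wrist_force: [-3.7, 4.7, 19.5]
width: 9.2
gripper_force: 54.0
```

View pics/c6.png

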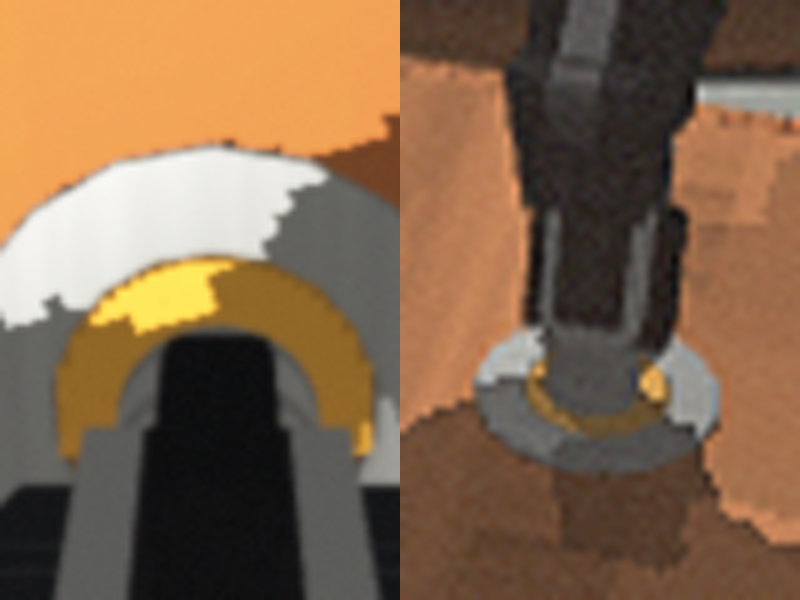

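The collar sits flat on the brass core in both views, so the key is fully in. Now I turn clockwise (positive about tool z) in stages, after easing the downward push.

```bash
python3 -m inch '[0,0,-0.014,0,0,0.5,8,0,0,0,0,0,0.8,8,0,0,0,0,0,0.8,8,0,0,0,0,0,0.8,8,0,0,0,0,0,0,8]' 120
python3 -c "
from h import *
s=ctrl.state();print(s['tool_pos'],s['torque'],s['qpos'][5])"
```

```text
time: 11.72
tool_pos: [497.8, -197.7, 151.6]
tool_rot: [[-0.762, 0.647, 0.001], [0.647, 0.762, -0.0], [-0.001, -0.0, -1.0]]
wrist_force: [-2.4, 2.6, 13.8]
width: 9.6
gripper_force: 53.2
[ 497.79575087 -197.68647193  151.58151604] [0.56869711 0.54369687 0.0577803 ] -1.3738420642105909
```

```bash
python3 -m inch '[0,0,0,0,0,0.9,8,0,0,0,0,0,0.9,8,0,0,0,0,0,0.9,8,0,0,0,0,0,0.9,8,0,0,0,0,0,0,8]' |sed -n '2,6p'
python3 -m inch '[0,0,0,0,0,0.9,8,0,0,0,0,0,0.9,8,0,0,0,0,0,0.9,8,0,0,0,0,0,0.9,8,0,0,0,0,0,0,8]' |sed -n '2,6p'
python3 -m inch '[0,0,0,0,0,0.5,8,0,0,0,0,0,0.5,8,0,0,0,0,0,0,8,0,0,0,0,0,0,8]' |sed -n '2,6p'
python3 -c "
from h import *
s=ctrl.state();R=s['tool_rot'];print(s['tool_pos'],s['torque'],s['qpos'][5],np.degrees(np.arctan2(R[1,0],R[0,0])))"
```

```text
tool_pos: [497.6, -198.1, 151.6]
tool_rot: [[-0.356, 0.934, 0.0], [0.934, 0.356, -0.001], [-0.001, -0.0, -1.0]]
wrist_force: [-4.4, 0.2, 14.6]
width: 9.0
gripper_force: 53.2
tool_pos: [497.2, -198.3, 151.6]
tool_rot: [[0.137, 0.991, -0.001], [0.991, -0.137, -0.002], [-0.002, -0.0, -1.0]]
wrist_force: [-4.7, -0.3, 14.3]
width: 9.1
gripper_force: 53.4
tool_pos: [497.0, -198.3, 151.6]
tool_rot: [[0.273, 0.962, -0.001], [0.962, -0.273, -0.002], [-0.002, -0.0, -1.0]]
wrist_force: [-4.1, 0.4, 15.0]
width: 9.7
gripper_force: 53.4
[ 497.02188222 -198.31855194  151.57740406] [0.09858726 1.04362409 0.13641039] -0.23022575061000752 74.18343693166464
```

```bash
cat > q.py <<'E'
from h import *
s=ctrl.state();R=s['tool_rot'];print(s['tool_pos'].round(1),s['wrist_force'].round(1),s['torque'].round(3),round(162.95-np.degrees(np.arctan2(R[1,0],R[0,0])),2),s['width'])
E
python3 -m inch '[0,0,0,0,0,0.5,8,0,0,0,0,0,0,8,0,0,0,0,0,0,8]' >/dev/null; python3 q.py
python3 -m inch '[0,0,0,0,0,0.4,8,0,0,0,0,0,0,8,0,0,0,0,0,0,8]' >/dev/null; python3 q.py
python3 -m inch '[0,0,0,0,0,0.3,8,0,0,0,0,0,0,8,0,0,0,0,0,0,8]' >/dev/null; python3 q.py
```

```text
[ 497.  -198.3  151.6] [-5.5  0.5 14.2] [0.076 1.117 0.131] 92.77 8.857765443021382
[ 496.8 -198.1  151.6] [-6.3  1.1 16.1] [0.134 1.226 0.137] 95.97 9.15262848311562
[ 496.6 -198.   151.6] [-5.7  0.8 16.1] [0.264 1.255 0.222] 98.35 8.98298707571581
```

```bash
python3 -m inch '[0,0,0,0,0,0.25,8,0,0,0,0,0,0,8,0,0,0,0,0,0,8]' >/dev/null; python3 q.py
python3 -m inch '[0,0,0,0,0,0.2,8,0,0,0,0,0,0,8,0,0,0,0,0,0,8]' >/dev/null; python3 q.py
python3 - <<'E'
from h import *
im,P=snap('wrist','w7.png'); im2,PS=snap('side','s7.png')
# bow tilt in grip: black bow edges between grey pads
for v in(270,280,290,300,310,320):
    r=im[v,295:345].astype(int).max(1);k=np.where(r<45)[0]+295;print(v,k.min() if len(k) else None,k.max() if len(k) else None)
E
```

```text
[ 496.6 -197.9  151.6] [-6.3  2.2 15.9] [0.199 1.272 0.44 ] 100.32 9.052929931000241
[ 496.6 -197.9  151.6] [-6.3  1.2 16.7] [0.273 1.217 0.692] 101.89 8.959270081708814
270 311 333
280 310 334
290 308 337
300 307 338
310 306 339
320 305 340
```

```bash
python3 -m inch '[0,0,0,0,0,0,8,0,0,0,0,0,0,8,0,0,0,0,0,0,8,0,0,0,0,0,0,8,0,0,0,0,0,0,8]' >/dev/null; python3 q.py
python3 -c "
from rig import ctrl
print(ctrl.state()['time'],ctrl.finish_job())"
```

```text
[ 496.6 -197.9  151.6] [-6.3  1.3 16. ] [0.305 1.202 0.662] 101.89 9.080198470975617
the job is handed in; nothing more can be done
16.075 None
```

I handed the job in at 16.1 s: the key came out of the slot, went into the lock until its collar rested on the face, and was turned clockwise to the stop, still gripped there at about 0.66 N m; that last turn was confirmed by torque and angle, not by a picture.

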